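# Set out the staining mat

### The job

Set out the grey staining mat: stand the dish of red pieces centred in the ring in front of the light-blue tip box, the dish of brown pieces in the ring in front of the dark-blue tip box, and the amber bottle upright in the middle ring between them. Cover the red dish by setting the empty clean dish, right way up and centred, on top of it, and leave the beaker beside the mat where it stands.

Things in the scene. Friction and masses are not known exactly. Their poses are not given: they have to be found in the camera images.
- red_dish_c (a point): clear round open petri dish, with pinkish-red pieces in it; 55 mm across, 15 mm high, walls about 1.5 mm, standing upright and loose on the worktop; about 22 g, may be gripped across its 55 mm wall in any direction. The point is its centre, 7.5 mm above its underside; z is up
- brown_dish_c (a point): clear round open petri dish, with dark brown pieces in it; 55 mm across, 15 mm high (the pieces stand 2 mm proud of the rim), walls about 1.5 mm, standing upright and loose on the worktop; about 22 g, may be gripped across its 55 mm wall in any direction. The point is its centre, 7.5 mm above its underside; z is up
- clean_dish_c (a point): clear round open petri dish, empty and clean; 55 mm across, 15 mm high, walls about 1.5 mm, standing upright and loose on the worktop; about 22 g, may be gripped across its 55 mm wall in any direction. The point is its centre, 7.5 mm above its underside; z is up
- stain_c (a point): small round amber-brown bottle with a white cap, 36 mm across, 85 mm high, about 60 g, standing upright and loose. The point is its centre, 42.5 mm above its underside; z is up along the bottle
- light_box: light-blue tip box, 88x126x48 mm, fixed on the grey mat behind the ring at one end of the row (left or right differs from start to start). Origin at the centre of its underside; its y axis points along its 126 mm length towards the robot, at its ring; z is up
- dark_box: dark-blue tip box of the same size, fixed on the mat behind the ring at the other end of the row; origin and axes likewise
- light_ring (a point): centre of the white printed ring (74 mm across, line 3 mm wide) on the mat in front of the light-blue tip box, on the mat's upper face (3 mm above the worktop); one of three rings in a row, 90 mm apart. It lies 138 mm in front of the box's centre, 75 mm from its face
- dark_ring (a point): centre of the white printed ring (74 mm across, line 3 mm wide) on the mat in front of the dark-blue tip box, on the mat's upper face (3 mm above the worktop); one of three rings in a row, 90 mm apart. It lies 138 mm in front of the box's centre, 75 mm from its face
- middle_ring (a point): centre of the white printed ring (74 mm across, line 3 mm wide) on the mat in the middle of the row, on the mat's upper face (3 mm above the worktop); one of three rings in a row, 90 mm apart. x points across the row, away from the robot, y along the row to the left. The grey mat, 262x290x3 mm, is fixed and may lie up to 0.25 rad askew
- beaker: bystander: 50 ml glass beaker, 46 mm across, with a glass dropper leaning in it, 92 mm high in all, loose, on the far left or far right; leave it alone. Origin at its underside, near the centre

How it is judged:
By the outcome, as a careful person would: the job done as asked, in the order asked, and still so for the second after the job is handed in, with the robot touching nothing.
It also fails if it takes over 104 s, if anything falls off the work surface, if the arm or the gripper's body presses on something with over 40 N, if the wrist force passes 120 N, or if a joint passes its speed limit or range.

### The arm

A 6-joint arm with a two-finger parallel gripper is mounted at the origin on a cart in front of the work surface, level with it; the furniture and walls round the work are solid. World frame = base frame: x ahead of the robot, y to its left, z up, the work surface at z = 0. Lengths are in m, angles in rad, forces in N, time in s.
With the tool pointing down it reaches from about 0.425 to 0.925 m from the base axis. Payload 12.5 kg.
Tool frame: the origin (TCP) lies on the centre line of the jaws, within the pads' length; the fingertips stand 22 mm ahead of it and the grasp point (between the pads) lies 3 mm ahead of it; z points along the fingers, y is the line along which they close (so a half turn about z gives the same grasp; the last joint's range is limited). The gripper opens to 85 mm and grips with 20 to 120 N. Pads are 22 mm wide; open, the fingers measure 114 mm over their backs; the gripper's body (76 mm by 85 mm) begins 54 mm behind the grasp point. The pads swing forward as they close: fully open they stand 13 mm farther back than shut.
Start: joints at [-1.309, 0.491, 1.559, -0, 1.092, -0.106], TCP at [0.225, -0.583, 0.253] pointing down, gripper open.
Joint ranges: [-3.1, 3.1], [-0.84, 2.19], [0.05, 2.79], [-1.13, 4.28], [0.06, 2.93], [-2.69, 2.69]. Speed limits (rad/s): [2.22, 2.22, 2.79, 3.14, 3.14, 3.14].

### API

Orientations are given as [roll, pitch, yaw] about the fixed x, y, z axes, in that order (R = Rz(yaw) Ry(pitch) Rx(roll)).
In Python, from rig import env, read_camera gives the robot as it stands. The module is installed in compiled form; this text tells all that it offers.
- The arm moves only by the tool arm_command, never from a script. Its argument "targets" is text: rows parted by semicolons, each of 5 numbers parted by spaces: the finger opening in mm, from 0 to 85.4, then the shift along the world's x, y, z in units of 30 mm (1.0 is 30 mm), then the turn about the world's z in units of 5 degrees (1.0 is 5 degrees). In form: grip dx dy dz turn; .... A call has 1 to 12 rows; each row is the pose to reach, as a shift and turn from the pose commanded when the call began; what a row does not reach only later rows make up. A row lasts 1/12 s, in which the tool goes at most 41.7 mm and 7.16 degrees, less where a joint would pass 70% of its speed; a pose out of reach is approached as far as the arm can. A call with a gripper value outside its range is refused whole. The fingers move at their own pace and stop on an object; the grip force is fixed at half the most. Time passes only in rows, so rows that repeat a pose let the fingers close. It gives the time, the measured TCP pose, the force, the opening and the grip force at its end, in the units of the state.
- env.get_obs(): the state, without advancing time (a new reading comes with each control period).
- read_camera(name): name is "scene" or "side" or "wrist"; returns a dict with "frame" (400x640x3 uint8, red, green, blue), "mtx" (3x3 intrinsics, pixels), "D" ([k1, k2, p1, p2, k3] as OpenCV has them; the pictures are not rectified), "world_to_cam" (4x4, takes a point from world to camera coordinates); the wrist camera has in their place "mount" (4x4, takes a point from camera to tool coordinates, whose origin is the TCP and whose axes are the flange's). Camera axes: x right, y up, looking along -z (the intrinsics and any distortion apply to the point x, -y, -z); pixel columns grow to the right and rows downward; lengths in m; the calibration is good to about 2 mm. A picture is of the moment at which its call begins: read the wrist's pose just before it. There is no depth.
- env.hand_in(): hands the job in; it is judged then, once.
The state is a dict: "time": time; "joint_pos": joint angles; "qd": joint speeds; "tau": joint torques, N m; "tool_pos": TCP position; "tcp_rot": TCP orientation; "wrist_force": force on the tool from outside, world axes, zero at the start; "ft_torque": the same for the moment, N m; "gripper_width": finger opening in m; "grip_force": force on a finger pad.
Only numpy, scipy, OpenCV 4.12 (cv2) and the standard library are available. Lean on these libraries where they do the work, as an engineer would, in place of code of your own. Each camera call takes 0.05 s, during which the arm holds its last target. There are 200 camera calls.

## Working session

There is one attempt and no reset: what is moved stays moved. The work goes in short steps, Python scripts to look and compute and a tool call to move; the robot and the scene stay as the last step left them, time stands still between calls to the robot, and variables do not carry over. Pictures are saved under pics/ and viewed, at most 16 in all, crops included, and the job is handed in when it is done.

Besides the shell and the picture viewer there is one more tool, called after "Emit:" as a command line: name --argument value ..., lists and objects as JSON in quotes. arm_command: Moves the arm, as the interface text tells. Its arguments: {"type":"object","properties":{"targets":{"type":"string"}},"required":["targets"]}

```bash
mkdir -p pics; python3 - <<'E'
from rig import env, read_camera
import cv2,numpy as np
o=env.get_obs();print(o['time'],o['tool_pos'],o['tcp_rot'],o['gripper_width'])
for n in ['scene','side']:
    c=read_camera(n);cv2.imwrite(f'pics/{n}0.png',c['frame'][:,:,::-1]);print(n,c['mtx'].tolist(),c['D'],np.round(c['world_to_cam'],3).tolist())
c=read_camera('wrist');print(c['mtx'].tolist(),c['D'],np.round(c['mount'],3).tolist())
E
```

```text
0.0 [ 0.22467978 -0.58297881  0.25270148] [-3.14040813e+00 -1.22390676e-04  3.67788065e-01] 0.08554702157225925
scene [[433.5755423626086, 0.0, 320.9264496541962], [0.0, 433.5755423626086, 199.81045100341709], [0.0, 0.0, 1.0]] [0.02627327 0.         0.         0.         0.        ] [[-0.711, -0.703, -0.011, 0.42], [0.354, -0.372, 0.858, -0.233], [-0.607, 0.606, 0.514, -0.975], [0.0, 0.0, 0.0, 1.0]]
side [[377.2176964046689, 0.0, 318.7600984923829], [0.0, 377.2176964046689, 199.44501699726604], [0.0, 0.0, 1.0]] [0.0090776 0.        0.        0.        0.       ] [[0.984, -0.178, -0.004, -0.53], [0.118, 0.634, 0.764, -0.127], [-0.133, -0.752, 0.645, -0.904], [0.0, 0.0, 0.0, 1.0]]
[[293.999560384887, 0.0, 317.9631860211747], [0.0, 293.999560384887, 200.15185926554724], [0.0, 0.0, 1.0]] [-0.04208435  0.          0.          0.          0.        ] [[0.0, 0.962, 0.273, 0.07], [1.0, -0.001, 0.0, -0.0], [0.001, 0.273, -0.962, -0.12], [0.0, 0.0, 0.0, 1.0]]
```

View pics/scene0.png

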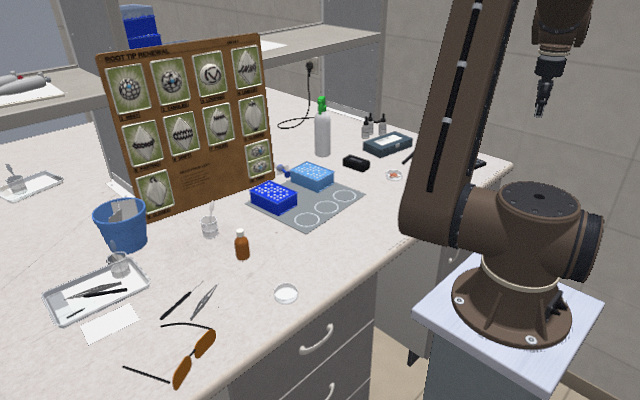

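View pics/side0.png

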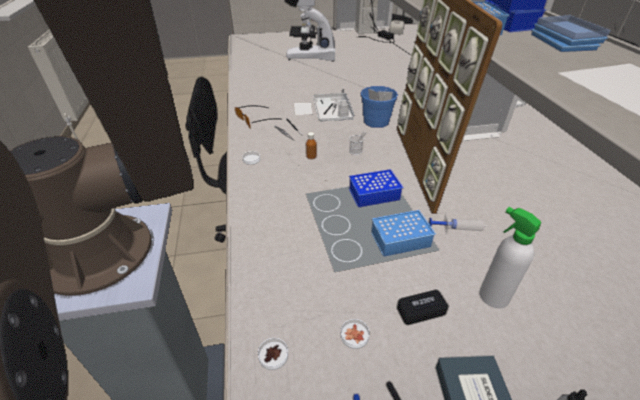

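The scene picture shows the dark-blue box to the robot's left and the light-blue one to its right. In the side picture the brown dish is at about (273,353), red (355,333), clean (251,158), the bottle (311,147), the beaker (356,144), and the rings (326,203), (336,225), (347,250).

```bash
cat > h.py <<'E'
from rig import env, read_camera
import cv2,numpy as np
from scipy.spatial.transform import Rotation as R
def cam(n):
    o=env.get_obs();c=read_camera(n)
    if n=='wrist':
        T=np.eye(4);T[:3,:3]=R.from_euler('xyz',o['tcp_rot']).as_matrix();T[:3,3]=o['tool_pos'];c['c2w']=T@c['mount']
    else: c['c2w']=np.linalg.inv(c['world_to_cam'])
    return c
def ray(c,px):
    p=cv2.undistortPoints(np.array(px,float).reshape(-1,1,2),c['mtx'],c['D'])[:,0]
    d=np.c_[p[:,0],-p[:,1],-np.ones(len(p))]@c['c2w'][:3,:3].T
    return c['c2w'][:3,3],d
def plane(c,px,z):
    o,d=ray(c,px);return o+d*((z-o[2])/d[:,2])[:,None]
def circ(P):  # least-squares circle centre, radius
    A=np.c_[2*P[:,:2],np.ones(len(P))];s=np.linalg.lstsq(A,(P[:,:2]**2).sum(1),rcond=None)[0]
    return s[:2],np.sqrt(s[2]+s[:2]@s[:2])
def blobs(m,lo=20):
    n,l,s,ce=cv2.connectedComponentsWithStats(m.astype(np.uint8));return [(i,s[i],ce[i],l) for i in range(1,n) if s[i][4]>=lo]
E
python3 - <<'E'
from h import *
for n in ['side','scene']:
    c=cam(n);cv2.imwrite(f'pics/{n}.png',c['frame'])
    px={'side':[(273,353),(355,333),(251,158),(326,203),(336,225),(347,250),(356,151)],'scene':[(285,293),(307,220),(323,208),(340,196),(209,233)]}[n]
    print(n,np.round(plane(c,px,0.005),3).tolist())
    b=[(311,157)] if n=='side' else [(242,258)]
    print('bottle base',np.round(plane(c,b,0),3))
    print('dish red/brown mask')
    f=c['frame'].astype(int);r,g,b=f[...,0],f[...,1],f[...,2]
    hsv=cv2.cvtColor(c['frame'],cv2.COLOR_RGB2HSV)
    m=(hsv[...,1]<25)&(hsv[...,2]>195)
    if n=='side':
        for i,s,ce,l in blobs(m,60):
            if s[4]<3000: 
                P=plane(c,np.argwhere(l==i)[:,::-1],0.003);q,rr=circ(P);print(s,np.round(ce),np.round(q,4),round(rr,4))
E
```

```text
side [[0.392, -0.33, 0.005], [0.552, -0.318, 0.005], [0.379, 0.331, 0.005], [0.571, 0.073, 0.005], [0.58, -0.017, 0.005], [0.588, -0.105, 0.005], [0.717, 0.31, 0.005]]
bottle base [[0.569 0.309 0.   ]]
dish red/brown mask
[288  45  46   9 136] [306.  50.] [0.715  1.2984] 0.0704
[ 560   64   80   51 2118] [612.  83.] [1.9609 0.6095] 0.1481
[316  98  23  21 279] [326. 108.] [0.6891 0.633 ] 0.0561
[294 102  19  14 220] [303. 108.] [0.5903 0.6468] 0.036
[464 133  36   7 153] [481. 136.] [1.165  0.3184] 0.0385
[244 155  15   8  92] [251. 158.] [0.38   0.3332] 0.0164
[513 245  21  13 199] [523. 251.] [ 1.0001 -0.1797] 0.0165
[341 323  13  17  68] [346. 329.] [ 0.5449 -0.3137] 0.016
[346 323  23  24 171] [359. 337.] [ 0.5534 -0.3206] 0.0198
[258 342  30  26 316] [273. 355.] [ 0.3913 -0.33  ] 0.0213
[460 375  37  25 529] [475. 387.] [ 0.7356 -0.4537] 0.0193
scene [[0.383, 0.329, 0.005], [0.567, 0.082, 0.005], [0.579, 0.003, 0.005], [0.59, -0.086, 0.005], [0.718, 0.317, 0.005]]
bottle base [[ 0.565  0.317 -0.   ]]
dish red/brown mask
```

Emit:
arm_command --targets "85 1.3 1 0 -1;85 2.6 2 0 -2;85 3.9 3 0 -3;85 5.2 4 0 -3.1;85 6.5 5 0 -3.1;85 7.8 6 -0.5 -3.1;85 9 7 -1 -3.1;85 10 8 -1.5 -3.1;85 10.9 8.7 -1.7 -3.1;85 10.9 8.7 -1.7 -3.1;85 10.9 8.7 -1.7 -3.1"

```text
time: 1.17
tool_pos: [0.5549, -0.318, 0.2005]
tcp_rot: [-3.14, 0.001, 0.101]
wrist_force: [0.3, 0.1, 0.4]
gripper_width: 0.0847
grip_force: 0.0
```

```bash
python3 - <<'E'
from h import *
c=cam('wrist');cv2.imwrite('pics/w1.png',c['frame'][:,:,::-1])
print(env.get_obs()['tool_pos'],env.get_obs()['tcp_rot'])
np.save('w1.npy',c['c2w'])
print(np.round(plane(c,[(320,200)],0),3))
E
```

```text
[ 0.5542329  -0.31876354  0.20069924] [-3.14000515e+00  1.11021153e-03  1.01388597e-01]
[[ 0.534 -0.321  0.   ]]
```

View pics/w1.png

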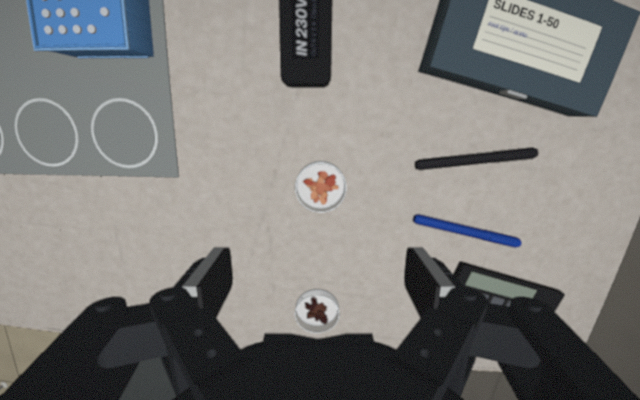

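The wrist picture shows the red dish at about (321,186), the brown at (317,311), and two rings at (124,132) and (46,132).

```bash
cat >> h.py <<'E'
def rings(c):  # white lines on the grey mat, cast to z=3 mm
    f=c['frame'];hsv=cv2.cvtColor(f,cv2.COLOR_RGB2HSV);mat=(hsv[...,2]>75)&(hsv[...,2]<145)&(hsv[...,1]<45)
    mat=cv2.morphologyEx(mat.astype(np.uint8),cv2.MORPH_OPEN,np.ones((5,5)))
    mat=cv2.morphologyEx(mat,cv2.MORPH_CLOSE,np.ones((11,11)))
    w=(hsv[...,2]>165)&(hsv[...,1]<40)&(mat>0)
    out=[]
    for i,s,ce,l in blobs(w,80):
        q,r=circ(plane(c,np.argwhere(l==i)[:,::-1],0.003))
        if .030<r<.042 and s[4]<6000: out.append((np.round(q,4),round(r,4),np.round(ce),s[:4]))
    return out
def dish(c,px,z,R0=45,thr=205,top=0):
    x,y=map(int,px);f=c['frame'];g=f.min(2);m=np.zeros(g.shape,np.uint8)
    m[max(0,y-R0):y+R0,max(0,x-R0):x+R0]=(g>thr)[max(0,y-R0):y+R0,max(0,x-R0):x+R0]
    b=max(blobs(m,10),key=lambda t:t[1][4]);pts=np.argwhere(b[3]==b[0])[:,::-1]
    h=cv2.convexHull(pts.astype(np.int32))[:,0];q,r=circ(plane(c,h,z));return np.round(q,4),round(r,4),len(h)
E
python3 - <<'E'
from h import *
c=cam('wrist')
for r in rings(c):print(r)
g=c['frame']
print(g[186,285:355].min(1).tolist());print(g[150:222,321].min(1).tolist())
for t in (190,200,210):
  for p in ((321,186),(317,311)): print(t,dish(c,p,0.015,40,t),dish(c,p,0.001,40,t))
E
```

```text
(array([ 0.5875, -0.1029]), np.float64(0.0355), array([124., 132.]), array([90, 97, 67, 70], dtype=int32))
(array([ 0.5806, -0.013 ]), np.float64(0.0355), array([ 48., 132.]), array([14, 98, 64, 68], dtype=int32))
[162, 165, 165, 169, 165, 168, 165, 169, 174, 186, 178, 182, 200, 208, 208, 206, 208, 206, 206, 210, 197, 178, 154, 125, 106, 91, 89, 96, 98, 106, 91, 89, 84, 87, 89, 92, 91, 93, 90, 89, 91, 90, 87, 82, 76, 79, 92, 103, 107, 105, 104, 115, 149, 184, 209, 212, 209, 194, 173, 165, 163, 162, 162, 164, 163, 165, 163, 168, 171, 168]
[165, 168, 166, 165, 166, 168, 167, 165, 162, 153, 152, 164, 185, 197, 206, 212, 212, 212, 209, 196, 156, 107, 87, 85, 87, 87, 95, 97, 104, 109, 114, 110, 103, 96, 93, 92, 91, 92, 91, 94, 87, 90, 90, 93, 98, 100, 103, 106, 107, 114, 109, 115, 133, 166, 196, 208, 193, 168, 140, 138, 160, 169, 161, 157, 161, 161, 166, 166, 164, 166, 164, 164]
190 (array([ 0.5547, -0.3192]), np.float64(0.0245), 26) (array([ 0.5515, -0.3196]), np.float64(0.0256), 26)
190 (array([ 0.4014, -0.3376]), np.float64(0.0174), 13) (array([ 0.3912, -0.3388]), np.float64(0.0182), 13)
200 (array([ 0.5546, -0.3193]), np.float64(0.0238), 23) (array([ 0.5515, -0.3197]), np.float64(0.0249), 23)
200 (array([ 0.4014, -0.3378]), np.float64(0.0163), 14) (array([ 0.3913, -0.339 ]), np.float64(0.0171), 14)
210 (array([ 0.5562, -0.3203]), np.float64(0.0213), 14) (array([ 0.5531, -0.3207]), np.float64(0.0223), 14)
210 (array([ 0.4113, -0.338 ]), np.float64(0.007), 7) (array([ 0.4016, -0.3393]), np.float64(0.0073), 7)
```

Emit:
arm_command --targets "75 0 0.08 -1.2 -0.25;75 0 0.08 -2.4 -0.25;75 0 0.08 -3.3 -0.25;75 0 0.08 -3.3 -0.25;75 0 0.08 -3.3 -0.25;75 0 0.08 -3.3 -0.25"

```text
time: 1.77
tool_pos: [0.5519, -0.3211, 0.1052]
tcp_rot: [3.14, -0.002, 0.075]
wrist_force: [-1.2, 0.1, -0.1]
gripper_width: 0.0752
grip_force: 0.0
```

```bash
python3 - <<'E'
from h import *
c=cam('wrist');cv2.imwrite('pics/w2.png',c['frame'][:,:,::-1])
print(env.get_obs()['tool_pos'],env.get_obs()['tcp_rot'])
p=(np.linalg.inv(c['c2w'])@[.5515,-.3195,0.0015,1]);px=cv2.projectPoints(np.array([[p[0],-p[1],-p[2]]]),np.zeros(3),np.zeros(3),c['mtx'],c['D'])[0].ravel();print(px)
for t in (185,195,205): print(t,dish(c,px,0.0015,70,t))
E
```

```text
[ 0.55211173 -0.32101258  0.10560772] [ 3.13940024e+00 -2.35895335e-03  7.46690257e-02]
[316.67202006 208.39630569]
185 (array([ 0.5513, -0.3197]), np.float64(0.0253), 31)
195 (array([ 0.5512, -0.3197]), np.float64(0.0247), 33)
205 (array([ 0.5672, -0.3291]), np.float64(0.0025), 4)
```

View pics/w2.png

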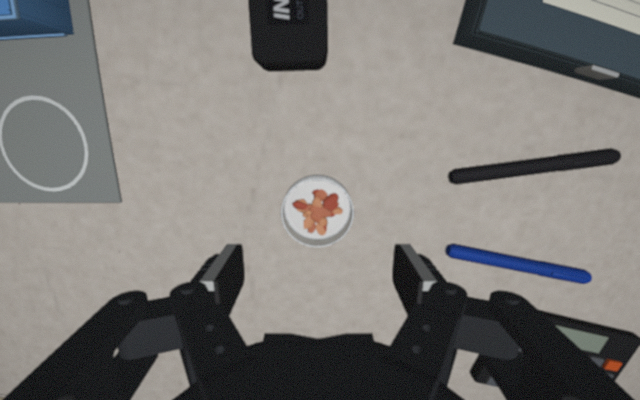

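The dish sits at (316,210), centred between the open fingers. Now I descend and grip.

Emit:
arm_command --targets "75 0 0 -1 0;75 0 0 -2 0;75 0 0 -2.6 0;75 0 0 -2.7 0;75 0 0 -2.7 0;75 0 0 -2.7 0;50 0 0 -2.7 0;50 0 0 -2.7 0;50 0 0 -2.7 0;50 0 0 -2.7 0;50 0 0 -2.7 0;50 0 0 -2.7 0"

```text
time: 2.82
tool_pos: [0.5524, -0.3203, 0.0248]
tcp_rot: [3.139, -0.002, 0.075]
wrist_force: [-1.9, 1.5, 12.2]
gripper_width: 0.052
grip_force: 60.4
```

Emit:
arm_command --targets "50 0 0 0.3 0;50 0 0 1 0;50 0 0 1 0;50 0 0 1 0"

```text
time: 3.15
tool_pos: [0.5523, -0.3202, 0.0541]
tcp_rot: [3.14, -0.002, 0.076]
wrist_force: [-0.8, 0.0, -1.1]
gripper_width: 0.0518
grip_force: 62.7
```

```bash
python3 - <<'E'
from h import *
c=cam('wrist');cv2.imwrite('pics/w3.png',c['frame'][:,:,::-1])
o=env.get_obs();print(o['tool_pos'],o['gripper_width'],o['wrist_force'])
E
```

```text
[ 0.5519312  -0.31989748  0.05313031] 0.05250772928616163 [-0.15960438  0.14347891 -0.16975324]
```

View pics/w3.png

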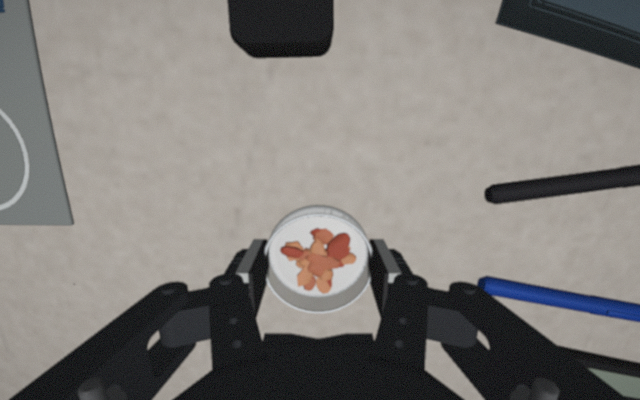

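The red dish is held level between the pads, at about (318,258).

Emit:
arm_command --targets "50 0.1 0.8 0.8 0;50 0.3 2 1 0;50 0.5 3.3 1 0;50 0.8 4.6 1 0;50 1 5.8 1 0;50 1.21 6.8 0.6 0;50 1.21 7.22 0.2 0;50 1.21 7.22 -0.4 0;50 1.21 7.22 -0.6 0;50 1.21 7.22 -0.6 0;50 1.21 7.22 -0.6 0"

```text
time: 4.12
tool_pos: [0.5879, -0.1037, 0.0341]
tcp_rot: [-3.141, 0.001, 0.075]
wrist_force: [-0.6, 0.5, 0.1]
gripper_width: 0.0519
grip_force: 62.8
```

```bash
python3 - <<'E'
from h import *
c=cam('wrist');cv2.imwrite('pics/w4.png',c['frame'][:,:,::-1])
o=env.get_obs();print(o['tool_pos'],o['tcp_rot'],o['gripper_width'],o['wrist_force'])
for r in rings(c): print(r)
p=(np.linalg.inv(c['c2w'])@[.5875,-.1029,0.0078,1]);px=cv2.projectPoints(np.array([[p[0],-p[1],-p[2]]]),np.zeros(3),np.zeros(3),c['mtx'],c['D'])[0].ravel();print(px)
for t in (175,185,195): print(t,dish(c,px,0.0105,60,t))
E
```

```text
[ 0.58818683 -0.10389147  0.03466243] [ 3.14140310e+00 -2.08821312e-04  7.45475517e-02] 0.05136257528065235 [ 0.45387399 -0.81943261  0.02601318]
(array([0.5738, 0.0764]), np.float64(0.0355), array([ 44., 248.]), array([  0, 184,  74, 116], dtype=int32))
[317.71910817 250.8782199 ]
175 (array([ 0.5869, -0.103 ]), np.float64(0.0266), 41)
185 (array([ 0.5869, -0.103 ]), np.float64(0.0264), 38)
195 (array([ 0.586 , -0.1032]), np.float64(0.0257), 43)
```

View pics/w4.png

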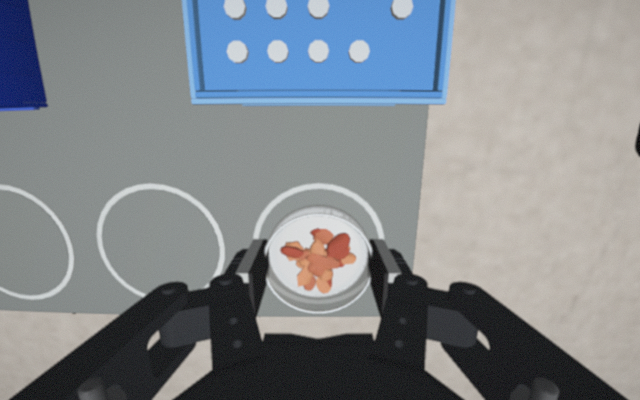

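The held dish sits concentric in the light ring, at about (318,255). Next I lower it, release and rise.

Emit:
arm_command --targets "50 0.02 0 -0.1 0;50 0.02 0 -0.2 0;50 0.02 0 -0.22 0;50 0.02 0 -0.22 0;68 0.02 0 -0.22 0;68 0.02 0 -0.22 0;68 0.02 0 -0.22 0;68 0.02 0 -0.2 0;68 0.02 0 0.5 0;68 0.02 0 1.5 0;68 0.02 0 2.5 0;75 0.02 0 3.5 0"

```text
time: 5.17
tool_pos: [0.5884, -0.1031, 0.1405]
tcp_rot: [-3.141, 0.001, 0.075]
wrist_force: [0.0, -0.6, 0.0]
gripper_width: 0.075
grip_force: 0.0
```

```bash
python3 - <<'E'
from h import *
c=cam('wrist');cv2.imwrite('pics/w5.png',c['frame'][:,:,::-1])
o=env.get_obs();print(o['tool_pos'],o['tcp_rot'],o['gripper_width'],o['wrist_force'])
for r in rings(c): print(r)
p=(np.linalg.inv(c['c2w'])@[.5875,-.1029,0.0045,1]);px=cv2.projectPoints(np.array([[p[0],-p[1],-p[2]]]),np.zeros(3),np.zeros(3),c['mtx'],c['D'])[0].ravel();print(px)
for t in (175,185,195): print(t,dish(c,px,0.0045,38,t))
E
```

```text
[ 0.59041984 -0.10355934  0.14625413] [ 3.1390063  -0.00665687  0.07570155] 0.0750078690078003 [ 2.86978112 -0.48658494  5.30448282]
(array([ 0.5806, -0.0131]), np.float64(0.0354), array([198., 196.]), array([180, 157,  50,  79], dtype=int32))
(array([0.5739, 0.0765]), np.float64(0.0355), array([126., 195.]), array([ 86, 158,  79,  78], dtype=int32))
[318.51798567 198.00684   ]
175 (array([ 0.5877, -0.1025]), np.float64(0.0266), 27)
185 (array([ 0.5879, -0.1025]), np.float64(0.026), 32)
195 (array([ 0.5877, -0.1025]), np.float64(0.0254), 32)
```

Emit:
arm_command --targets "75 -0.5 -0.7 0 0;75 -1.3 -1.6 0 0;75 -2.1 -2.5 0 0;75 -2.9 -3.4 0 0;75 -3.7 -4.4 0 0;75 -4.5 -5.4 0 0;75 -5.3 -6.3 0 0;75 -6.1 -7.2 -0.3 0;75 -6.6 -7.8 -0.7 0;75 -6.6 -7.8 -1 0;75 -6.6 -7.8 -1 0;75 -6.6 -7.8 -1 0"

```text
time: 6.22
tool_pos: [0.3908, -0.3368, 0.1091]
tcp_rot: [-3.141, 0.001, 0.075]
wrist_force: [-0.3, 0.6, -0.1]
gripper_width: 0.0747
grip_force: 0.0
```

```bash
python3 - <<'E'
from h import *
c=cam('wrist');cv2.imwrite('pics/w6.png',c['frame'][:,:,::-1])
o=env.get_obs();print(o['tool_pos'],o['tcp_rot'],o['gripper_width'],o['wrist_force'])
p=(np.linalg.inv(c['c2w'])@[.391,-.337,0.0015,1]);px=cv2.projectPoints(np.array([[p[0],-p[1],-p[2]]]),np.zeros(3),np.zeros(3),c['mtx'],c['D'])[0].ravel();print(px)
for t in (175,185,195): print(t,dish(c,px,0.0015,50,t))
E
```

```text
[ 0.39116338 -0.33666723  0.10948038] [-3.14148232e+00  5.42548052e-05  7.60961455e-02] 0.07484315438016938 [ 0.24390342 -0.35324552  0.0779889 ]
[319.2043762  206.11274477]
175 (array([ 0.3926, -0.3317]), np.float64(0.0263), 36)
185 (array([ 0.3923, -0.3315]), np.float64(0.0255), 35)
195 (array([ 0.3923, -0.3316]), np.float64(0.025), 30)
```

View pics/w6.png

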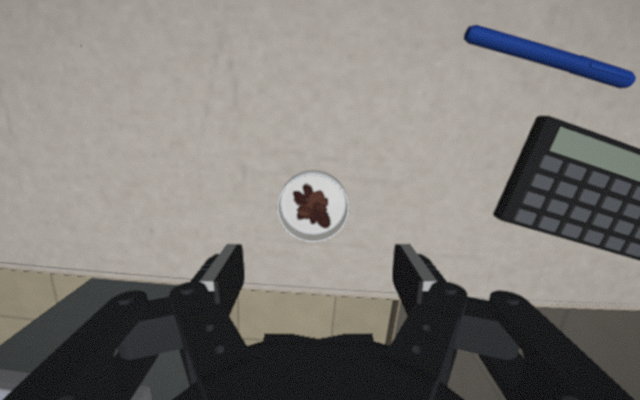

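The brown dish is at (313,205), clear all round. Now I descend, grip and lift.

Emit:
arm_command --targets "75 0.06 0.18 -1 0;75 0.06 0.18 -2 0;75 0.06 0.18 -2.6 0;75 0.06 0.18 -2.77 0;75 0.06 0.18 -2.77 0;75 0.06 0.18 -2.77 0;50 0.06 0.18 -2.77 0;50 0.06 0.18 -2.77 0;50 0.06 0.18 -2.77 0;50 0.06 0.18 -2.77 0;50 0.06 0.18 -2.77 0;50 0.06 0.18 -2.77 0"

```text
time: 7.27
tool_pos: [0.393, -0.3321, 0.0281]
tcp_rot: [3.14, -0.002, 0.075]
wrist_force: [0.8, 3.2, 14.6]
gripper_width: 0.0515
grip_force: 59.7
```

Emit:
arm_command --targets "50 0 0 0.8 0;50 0 0.2 1.8 0;50 0.4 1.2 2.5 0;50 0.9 2.3 2.5 0;50 1.4 3.5 2.5 0;50 1.9 4.7 2.5 0;50 2.4 5.9 2.5 0;50 2.9 7.1 2.5 0;50 3.4 8.3 2.5 0;50 3.9 9.5 2.5 0;50 4.4 10.7 2.5 0;50 4.9 11.7 2.5 0"

```text
time: 8.27
tool_pos: [0.54, 0.0217, 0.1023]
tcp_rot: [3.141, -0.001, 0.076]
wrist_force: [-0.4, -1.4, 0.6]
gripper_width: 0.0516
grip_force: 62.4
```

Emit:
arm_command --targets "50 0.6 1 0 0;50 1.17 1.91 -0.6 0;50 1.17 1.91 -1.4 0;50 1.17 1.91 -2 0;50 1.17 1.91 -2.15 0;50 1.17 1.91 -2.15 0;50 1.17 1.91 -2.15 0;50 1.17 1.91 -2.15 0"

```text
time: 8.93
tool_pos: [0.5751, 0.0762, 0.0382]
tcp_rot: [3.141, -0.002, 0.075]
wrist_force: [0.5, -0.3, -0.1]
gripper_width: 0.0517
grip_force: 62.6
```

```bash
python3 - <<'E'
from h import *
c=cam('wrist');cv2.imwrite('pics/w7.png',c['frame'][:,:,::-1])
o=env.get_obs();print(o['tool_pos'],o['tcp_rot'],o['gripper_width'],o['wrist_force'])
for r in rings(c): print(r)
p=(np.linalg.inv(c['c2w'])@[.5738,.0767,0.0105,1]);px=cv2.projectPoints(np.array([[p[0],-p[1],-p[2]]]),np.zeros(3),np.zeros(3),c['mtx'],c['D'])[0].ravel();print(px)
for t in (175,185,195): print(t,dish(c,px,0.0105,60,t))
E
```

```text
[0.57511318 0.0761529  0.03815619] [ 3.14139188e+00 -2.06867107e-03  7.48323668e-02] 0.05130287739501044 [0.32284605 0.51534993 0.21795694]
[317.9745975  251.40859651]
175 (array([0.5743, 0.0768]), np.float64(0.0269), 39)
185 (array([0.5743, 0.0767]), np.float64(0.0267), 40)
195 (array([0.5743, 0.0768]), np.float64(0.0266), 36)
```

View pics/w7.png

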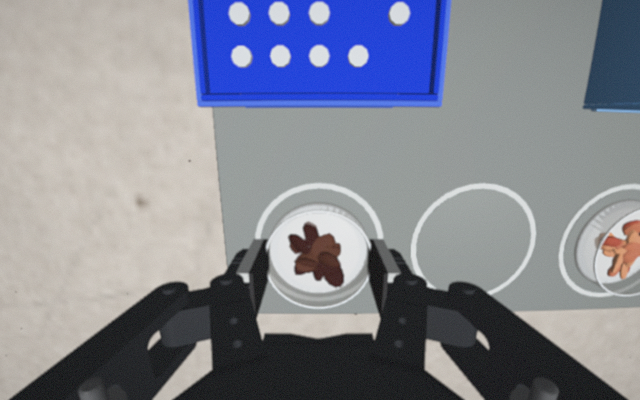

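The brown dish is concentric in the dark ring, at about (318,255), and the red dish stands on its own at right. Next I lower, release and rise.

Emit:
arm_command --targets "50 -0.02 0 -0.14 0;50 -0.02 0 -0.26 0;50 -0.02 0 -0.28 0;50 -0.02 0 -0.28 0;68 -0.02 0 -0.28 0;68 -0.02 0 -0.28 0;68 -0.02 0 -0.28 0;68 -0.02 0 -0.2 0;68 -0.02 0 0.5 0;68 -0.02 0 1.5 0;68 -0.02 0 2.7 0;75 -0.02 0 3.8 0"

```text
time: 9.98
tool_pos: [0.5737, 0.0765, 0.152]
tcp_rot: [3.142, 0.001, 0.075]
wrist_force: [0.6, 0.4, -0.5]
gripper_width: 0.075
grip_force: 0.0
```

```bash
python3 - <<'E'
from h import *
c=cam('wrist')
o=env.get_obs();print(o['tool_pos'],o['tcp_rot'],o['gripper_width'],o['wrist_force'])
for r in rings(c): print(r)
p=(np.linalg.inv(c['c2w'])@[.5738,.0767,0.0045,1]);px=cv2.projectPoints(np.array([[p[0],-p[1],-p[2]]]),np.zeros(3),np.zeros(3),c['mtx'],c['D'])[0].ravel();print(px)
for t in (175,185,195): print(t,dish(c,px,0.0045,38,t))
E
```

```text
[0.57589154 0.07663626 0.15814782] [ 3.14109875 -0.00752212  0.07559341] 0.07511794098906943 [2.71508135 0.29338763 6.70905465]
[318.51655562 193.64822585]
175 (array([0.5741, 0.0774]), np.float64(0.0265), 31)
185 (array([0.5741, 0.0769]), np.float64(0.026), 32)
195 (array([0.574 , 0.0772]), np.float64(0.0254), 30)
```

Emit:
arm_command --targets "75 0 0.8 0.8 0;75 0 1.9 1.6 0;75 0 3.1 2.2 0;75 -0.1 4.3 2.2 0;75 -0.2 5.5 2.2 0;75 -0.2 6.7 2.2 0;75 -0.2 7.5 2.2 0;75 -0.2 7.8 2.2 0;75 -0.2 7.8 2.2 0;75 -0.2 7.8 2.2 0"

```text
time: 10.87
tool_pos: [0.5678, 0.3101, 0.2162]
tcp_rot: [3.141, 0.001, 0.076]
wrist_force: [0.4, -0.8, 0.1]
gripper_width: 0.075
grip_force: 0.0
```

```bash
python3 - <<'E'
from h import *
c=cam('wrist');cv2.imwrite('pics/w8.png',c['frame'][:,:,::-1])
o=env.get_obs();print(o['tool_pos'],o['tcp_rot'],o['gripper_width'],o['wrist_force'])
E
```

```text
[0.5679539  0.30941859 0.21637956] [3.14099866e+00 7.30745874e-04 7.50373749e-02] 0.07456455460694462 [ 0.41014776  0.03694233 -0.33473375]
```

View pics/w8.png

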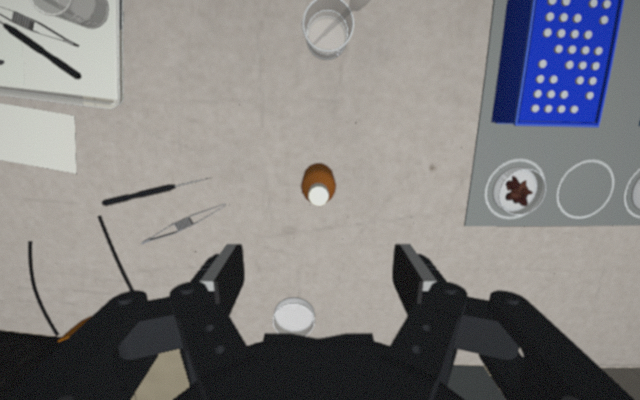

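The wrist picture shows the bottle with its cap at (318,196) and body up to (318,163). The clean dish is at (295,316) and the beaker at (328,28), well away.

```bash
python3 - <<'E'
from h import *
c=cam('wrist');f=c['frame']
hsv=cv2.cvtColor(f,cv2.COLOR_RGB2HSV)
w=(f.min(2)>190);w[:, :295]=0;w[:,340:]=0;w[:180]=0;w[215:]=0
b=max(blobs(w,20),key=lambda t:t[1][4]);P=np.argwhere(b[3]==b[0])[:,::-1]
h=cv2.convexHull(P.astype(np.int32))[:,0];print(b[1],circ(plane(c,h,0.085)))
a=(hsv[...,1]>110)&(hsv[...,0]<20);a[:150]=0;a[220:]=0;a[:,:290]=0;a[:,350:]=0
b=max(blobs(a,20),key=lambda t:t[1][4]);P=np.argwhere(b[3]==b[0])[:,::-1];print(b[1],b[2])
top=P[P[:,1]==P[:,1].min()].mean(0);l=P[:,0].min();r=P[:,0].max();print('far base/shoulder edges',plane(c,[top],0.0),plane(c,[top],0.06))
for z in (0,.03,.06):print(z,plane(c,[(l,185),(r,185)],z)[:,1])
for t in (175,185): print(dish(c,(295,318),0.0015,35,t))
E
```

```text
[309 187  18  19 267] (array([0.5701607 , 0.31059248]), np.float64(0.008189118503422651))
[302 165  32  34 630] [317.64603175 178.48412698]
far base/shoulder edges [[0.58406418 0.31242693 0.        ]] [[0.59366449 0.31294229 0.06      ]]
0 [0.32821727 0.29194747]
0.03 [0.3270673  0.29403081]
0.06 [0.32591733 0.29611416]
(array([0.3789, 0.3282]), np.float64(0.0254), 18)
(array([0.3771, 0.3289]), np.float64(0.0232), 18)
```

Emit:
arm_command --targets "75 0 0 -1 0;75 0 0 -2.2 0;75 0 0 -3.4 0;75 0 0 -4.6 0;75 0 0 -5.3 0;75 0 0 -5.5 0;75 0 0 -5.5 0;28 0 0 -5.5 0;28 0 0 -5.5 0;28 0 0 -5.5 0;28 0 0 -5.5 0;28 0 0 -5.5 0"

```text
time: 11.97
tool_pos: [0.5687, 0.3107, 0.0538]
tcp_rot: [-3.141, -0.003, 0.076]
wrist_force: [-0.2, -2.5, 7.1]
gripper_width: 0.034
grip_force: 59.3
```

Emit:
arm_command --targets "28 0 0 0 0;28 0 0 0 0;28 0 0 0 0;28 0 0 0 0"

```text
time: 12.3
tool_pos: [0.5687, 0.3107, 0.0538]
tcp_rot: [-3.141, -0.003, 0.076]
wrist_force: [-1.6, -2.6, 9.2]
gripper_width: 0.0338
grip_force: 59.3
```

Emit:
arm_command --targets "28 0 0 0.8 0;28 0 -0.2 2 0;28 0 -1.2 2.7 0;28 0.05 -2.4 2.7 0;28 0.1 -3.6 2.7 0;28 0.15 -4.8 2.7 0;28 0.2 -6 2.7 0;28 0.25 -7.2 2.7 0;28 0.3 -8.4 2.7 0;28 0.35 -9.6 2.7 0;28 0.42 -10.4 2.7 0;28 0.42 -10.79 2.7 0"

```text
time: 13.3
tool_pos: [0.5809, -0.0161, 0.1337]
tcp_rot: [3.141, -0.002, 0.073]
wrist_force: [-0.2, -1.4, -0.4]
gripper_width: 0.0338
grip_force: 60.1
```

Emit:
arm_command --targets "28 0 0 0 0;28 0 0 -1 0;28 0 0 -1.9 0;28 0 0 -2 0;28 0 0 -2 0;28 0 0 -2 0"

```text
time: 13.8
tool_pos: [0.581, -0.0124, 0.0737]
tcp_rot: [3.141, -0.001, 0.076]
wrist_force: [-0.4, -0.7, -1.0]
gripper_width: 0.0337
grip_force: 60.1
```

```bash
python3 - <<'E'
from h import *
c=cam('wrist');cv2.imwrite('pics/w9.png',c['frame'][:,:,::-1])
s=cam('side');cv2.imwrite('pics/s9.png',cv2.resize(s['frame'][150:300,250:450,::-1],None,fx=3,fy=3))
o=env.get_obs();print(o['tool_pos'],o['tcp_rot'],o['gripper_width'],o['wrist_force'])
for r in rings(c): print(r)
E
```

```text
[ 0.58124561 -0.01275374  0.07429552] [ 3.14105478e+00 -2.17399280e-03  7.61511656e-02] 0.03394138458912378 [ 0.26439927 -0.55222531 -0.48543085]
```

View pics/w9.png

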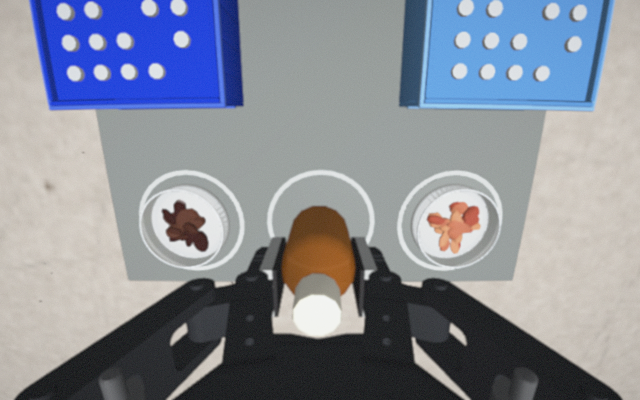

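View pics/s9.png

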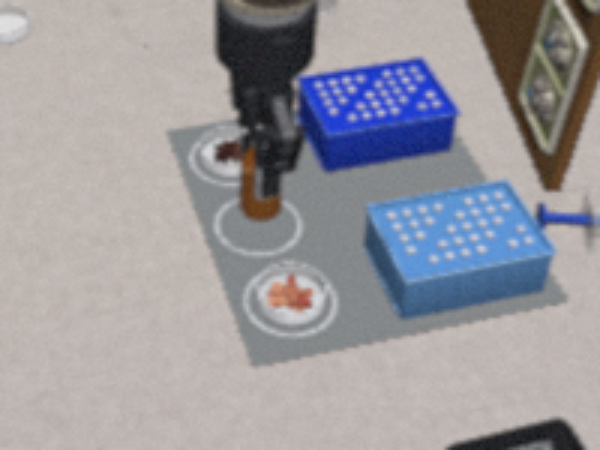

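The wrist picture shows the bottle upright in the pads with its far base edge at (320,206) and cap at (317,305), and both dishes concentric in their rings. The side crop agrees.

```bash
python3 - <<'E'
from h import *
c=cam('wrist');f=c['frame'];hsv=cv2.cvtColor(f,cv2.COLOR_RGB2HSV)
a=(hsv[...,1]>110)&(hsv[...,0]<20);a[:195]=0;a[300:]=0;a[:,:270]=0;a[:,370:]=0
b=max(blobs(a,50),key=lambda t:t[1][4]);P=np.argwhere(b[3]==b[0])[:,::-1]
arc=np.array([(x,P[P[:,0]==x][:,1].min()) for x in range(300,341,2)])
Q=plane(c,arc,0.0205)[:,:2]
from scipy.optimize import least_squares
print(least_squares(lambda p:np.hypot(*(Q-p).T)-.018,Q.mean(0)-[.015,0]).x,circ(Q))
w=(f.min(2)>170);w[:270]=0;w[345:]=0;w[:,:285]=0;w[:,350:]=0
b=max(blobs(w,50),key=lambda t:t[1][4]);P=np.argwhere(b[3]==b[0])[:,::-1];h=cv2.convexHull(P[P[:,1]>295].astype(np.int32))[:,0];print(b[1],circ(plane(c,h[h[:,1]>305],0.1055)))
E
```

```text
[ 0.57961119 -0.01275334] (array([ 0.58024003, -0.01273811]), np.float64(0.01743052625723733))
[ 285  286   65   51 2483] (array([ 0.61198578, -0.0094207 ]), np.float64(0.03797657220380561))
```

Emit:
arm_command --targets "28 0.03 0 -0.3 0;28 0.03 0 -0.5 0;28 0.03 0 -0.58 0;28 0.03 0 -0.61 0;28 0.03 0 -0.61 0;28 0.03 0 -0.61 0;34 0.03 0 -0.61 0;38 0.03 0 -0.61 0;45 0.03 0 -0.61 0;56 0.03 0 -0.61 0;56 0.03 0 -0.61 0;56 0.03 0 -0.61 0"

```text
time: 14.95
tool_pos: [0.5813, -0.0132, 0.054]
tcp_rot: [-3.142, 0.001, 0.075]
wrist_force: [0.5, 0.4, -0.1]
gripper_width: 0.0561
grip_force: 0.0
```

Emit:
arm_command --targets "56 0 0 0.5 0;56 0 0 1.5 0;56 0 0 2.7 0;56 0 0 3.9 0;56 0 0 4.5 0;75 0 0 4.5 0;75 0 0 4.5 0"

```text
time: 15.53
tool_pos: [0.5816, -0.0132, 0.1901]
tcp_rot: [3.141, -0.002, 0.075]
wrist_force: [0.3, -0.1, -0.7]
gripper_width: 0.075
grip_force: 0.0
```

```bash
python3 - <<'E'
from h import *
from scipy.optimize import least_squares
c=cam('wrist');f=c['frame'];cv2.imwrite('pics/w10.png',f[:,:,::-1]);hsv=cv2.cvtColor(f,cv2.COLOR_RGB2HSV)
o=env.get_obs();print(o['tool_pos'],o['tcp_rot'],o['gripper_width'],o['wrist_force'])
for r in rings(c): print(r)
a=(hsv[...,1]>110)&(hsv[...,0]<20);a[:,:270]=0;a[:,370:]=0
b=max(blobs(a,50),key=lambda t:t[1][4]);P=np.argwhere(b[3]==b[0])[:,::-1];print(b[1])
x0=int(b[2][0]);arc=np.array([(x,P[P[:,0]==x][:,1].min()) for x in range(x0-10,x0+11)])
Q=plane(c,arc,0.003)[:,:2]
print(least_squares(lambda p:np.hypot(*(Q-p).T)-.018,Q.mean(0)-[.015,0]).x)
for q in ((.5875,-.1029),(.5738,.0767)):
    p=(np.linalg.inv(c['c2w'])@[*q,0.0045,1]);px=cv2.projectPoints(np.array([[p[0],-p[1],-p[2]]]),np.zeros(3),np.zeros(3),c['mtx'],c['D'])[0].ravel();print(px,dish(c,px,.0045,30,185))
E
```

```text
[ 0.58114608 -0.01315662  0.18891001] [-3.14157398e+00  4.80256140e-04  7.54701561e-02] 0.07487663065217812 [ 0.42210701  0.13083825 -0.66135791]
[301 170  37  39 833]
[ 0.57981508 -0.01312383]
[402.58639764 186.05723729] (array([ 0.5874, -0.1032]), np.float64(0.0253), 26)
[234.32965419 186.07906235] (array([0.5738, 0.0778]), np.float64(0.0256), 28)
```

View pics/w10.png

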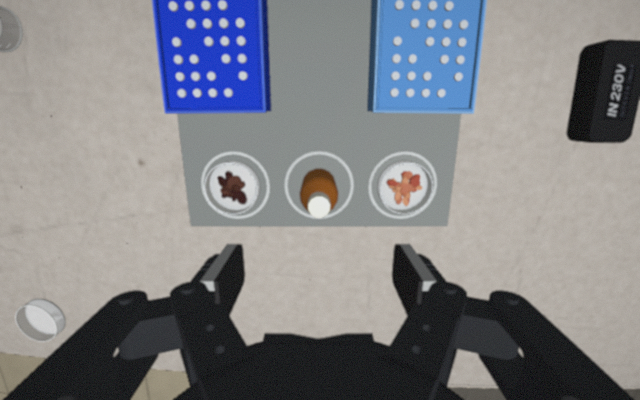

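The picture shows the brown dish (234,187), bottle (318,190) and red dish (402,186), each in its ring. The clean dish is at (41,318).

Emit:
arm_command --targets "75 -0.5 0.8 0 0;75 -1.2 2 0 0;75 -1.8 3.1 0 0;75 -2.4 4.2 0 0;75 -3 5.2 0 0;75 -3.6 6.2 0 0;75 -4.2 7.2 0 0;75 -4.8 8.2 0 0;75 -5.4 9.2 0 0;75 -6 10.2 -0.4 0;75 -6.5 11 -1.2 0;75 -6.75 11.4 -2 0"

```text
time: 16.58
tool_pos: [0.3769, 0.3308, 0.1279]
tcp_rot: [3.141, 0.001, 0.077]
wrist_force: [1.3, -0.3, -0.1]
gripper_width: 0.0746
grip_force: 0.0
```

Emit:
arm_command --targets "75 0 0 -0.6 0;75 0 0 -0.6 0;75 0 0 -0.6 0;75 0 0 -0.6 0"

```text
time: 16.92
tool_pos: [0.3793, 0.3285, 0.1116]
tcp_rot: [3.141, 0.0, 0.075]
wrist_force: [0.5, 0.7, 0.1]
gripper_width: 0.0751
grip_force: 0.0
```

```bash
python3 - <<'E'
from h import *
c=cam('wrist');cv2.imwrite('pics/w11.png',c['frame'][:,:,::-1])
o=env.get_obs();print(o['tool_pos'],o['tcp_rot'],o['gripper_width'],o['wrist_force'])
p=(np.linalg.inv(c['c2w'])@[.379,.329,0.0015,1]);px=cv2.projectPoints(np.array([[p[0],-p[1],-p[2]]]),np.zeros(3),np.zeros(3),c['mtx'],c['D'])[0].ravel();print(px)
for t in (175,185,195,205): print(t,dish(c,px,0.0015,50,t))
E
```

```text
[0.37951049 0.32853763 0.11199811] [-3.14141997e+00 -5.02437564e-04  7.46148458e-02] 0.07480829099880887 [ 0.41562101 -0.06685898  0.28323244]
[318.16562128 205.76950677]
175 (array([0.3801, 0.3286]), np.float64(0.0264), 28)
185 (array([0.3801, 0.3289]), np.float64(0.0255), 36)
195 (array([0.38  , 0.3289]), np.float64(0.0247), 34)Traceback (most recent call last):
  File "<stdin>", line 5, in <module>
  File "h.py", line 34, in dish
    b=max(blobs(m,10),key=lambda t:t[1][4]);pts=np.argwhere(b[3]==b[0])[:,::-1]
ValueError: max() iterable argument is empty
```

View pics/w11.png

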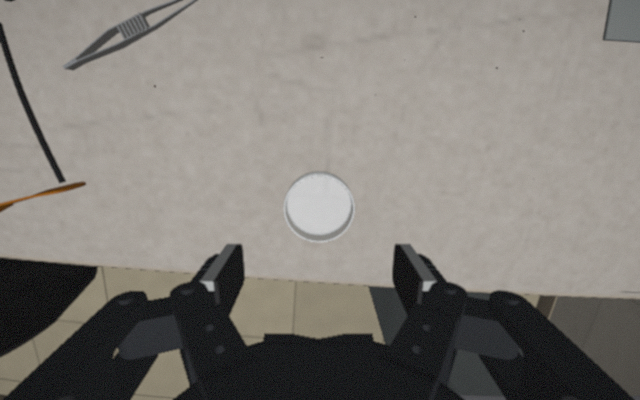

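The clean dish is at (319,206), upright and clear. I'll grip it slightly higher than the others.

Emit:
arm_command --targets "75 0.03 0 -1 0;75 0.03 0 -2 0;75 0.03 0 -2.6 0;75 0.03 0 -2.78 0;75 0.03 0 -2.78 0;75 0.03 0 -2.78 0;50 0.03 0 -2.78 0;50 0.03 0 -2.78 0;50 0.03 0 -2.78 0;50 0.03 0 -2.78 0;50 0.03 0 -2.78 0;50 0.03 0 -2.78 0"

```text
time: 17.97
tool_pos: [0.3804, 0.3291, 0.0299]
tcp_rot: [-3.14, -0.002, 0.075]
wrist_force: [-1.0, -2.6, 15.5]
gripper_width: 0.0508
grip_force: 54.1
```

Emit:
arm_command --targets "50 0 0 0.8 0;50 0 0 2 0;50 0.2 -0.4 3.2 0;50 0.7 -1.5 4 0;50 1.2 -2.6 4 0;50 1.7 -3.7 4 0;50 2.2 -4.8 4 0;50 2.7 -5.9 4 0;50 3.2 -7 4 0;50 3.7 -8.1 4 0;50 4.2 -9.2 4 0;50 4.7 -10.3 4 0"

```text
time: 18.97
tool_pos: [0.5213, 0.018, 0.1491]
tcp_rot: [3.141, -0.001, 0.075]
wrist_force: [-0.7, 0.5, 0.1]
gripper_width: 0.0507
grip_force: 53.3
```

Emit:
arm_command --targets "50 0.6 -1.1 0 0;50 1.2 -2.2 0 0;50 1.8 -3.3 0 0;50 2.23 -4.09 0 0;50 2.23 -4.09 0 0;50 2.23 -4.09 0 0;50 2.23 -4.09 -1 0;50 2.23 -4.09 -2 0;50 2.23 -4.09 -2.8 0;50 2.23 -4.09 -3.05 0;50 2.23 -4.09 -3.05 0;50 2.23 -4.09 -3.05 0"

```text
time: 19.97
tool_pos: [0.5879, -0.1023, 0.0575]
tcp_rot: [3.141, -0.0, 0.076]
wrist_force: [-0.0, -0.2, 0.1]
gripper_width: 0.0513
grip_force: 53.4
```

```bash
python3 - <<'E'
from h import *
c=cam('wrist');cv2.imwrite('pics/w12.png',c['frame'][:,:,::-1])
s=cam('side');cv2.imwrite('pics/s12.png',cv2.resize(s['frame'][150:300,250:450,::-1],None,fx=4,fy=4))
o=env.get_obs();print(o['tool_pos'],o['tcp_rot'],o['gripper_width'],o['wrist_force'])
for r in rings(c): print(r)
E
```

```text
[ 0.58838962 -0.10275399  0.05826752] [ 3.14068707e+00 -2.19671990e-03  7.58649042e-02] 0.05085204939639451 [0.34285384 0.22961231 0.28701757]
```

View pics/w12.png

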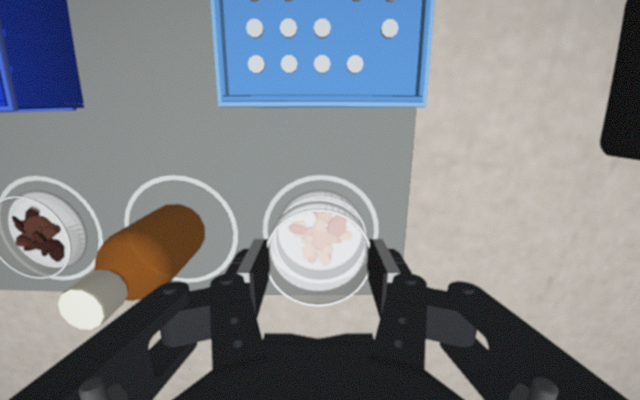

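The clean dish, at about (318,245), hovers concentrically over the red dish in its ring. The bottle is clear of the fingers. Next I lower it gently and release.

Emit:
arm_command --targets "50 -0.01 0 -0.15 0;50 -0.01 0 -0.25 0;50 -0.01 0 -0.32 0;50 -0.01 0 -0.36 0;50 -0.01 0 -0.36 0;50 -0.01 0 -0.36 0"

```text
time: 20.57
tool_pos: [0.5878, -0.1029, 0.0477]
tcp_rot: [3.141, -0.002, 0.075]
wrist_force: [-4.9, 2.3, 21.1]
gripper_width: 0.0509
grip_force: 56.1
```

Emit:
arm_command --targets "50 0 0 0.02 0;50 0 0 0.02 0;54 0 0 0.02 0;57 0 0 0.02 0;60 0 0 0.02 0;66 0 0 0.02 0;68 0 0 0.02 0;68 0 0 0.02 0;68 0 0 0.2 0;68 0 0 1 0;68 0 0 2 0;68 0 0 3.2 0"

```text
time: 21.57
tool_pos: [0.5867, -0.1027, 0.1418]
tcp_rot: [-3.141, 0.003, 0.075]
wrist_force: [0.4, 0.1, -0.3]
gripper_width: 0.0684
grip_force: 0.0
```

Emit:
arm_command --targets "75 0 0 1 0;75 0 0 1.5 0;75 0 0 1.5 0;75 0 0 1.5 0"

```text
time: 21.9
tool_pos: [0.5875, -0.1029, 0.1876]
tcp_rot: [3.141, -0.002, 0.075]
wrist_force: [0.6, 0.1, -1.2]
gripper_width: 0.0747
grip_force: 0.0
```

```bash
python3 - <<'E'
from h import *
c=cam('wrist');f=c['frame'];s=cam('side')
o=env.get_obs();print(o['tool_pos'],o['tcp_rot'],o['gripper_width'],o['wrist_force'])
q=[]
for z in (.003,.018,.033):
    p=(np.linalg.inv(c['c2w'])@[.5875,-.1029,z,1]);q.append(cv2.projectPoints(np.array([[p[0],-p[1],-p[2]]]),np.zeros(3),np.zeros(3),c['mtx'],c['D'])[0].ravel())
print(q);x,y=map(int,q[1])
a=cv2.resize(f[y-60:y+60,x-60:x+60],(440,440),interpolation=cv2.INTER_CUBIC);b=cv2.resize(s['frame'][220:285,315:380],(350,350),interpolation=cv2.INTER_CUBIC)
b=cv2.copyMakeBorder(b,0,90,0,0,0);cv2.imwrite('pics/w13.png',np.hstack([a,b])[:,:,::-1]);print('origin',x-60,y-60,'scale',440/120)
E
```

```text
[ 0.58696282 -0.10277262  0.18580679] [-3.14114280e+00  1.47301969e-03  7.54789748e-02] 0.07507835799649726 [-0.49466097 -0.6311087  -1.12065292]
[array([318.57521938, 185.37711218]), array([318.60315025, 188.68864211]), array([318.63391952, 192.33777811])]
origin 258 128 scale 3.6666666666666665
```

View pics/w13.png

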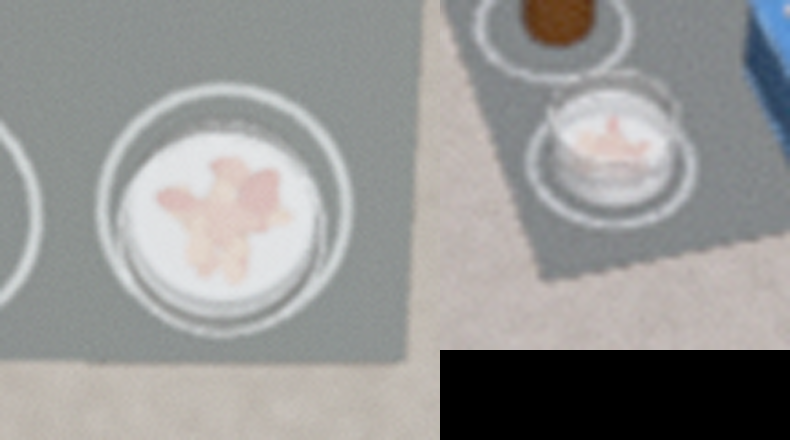

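The clean dish sits level on the red dish, at about crop (222,220), and the stack is within the ring. One last numeric check before handing in.

```bash
python3 - <<'E'
from h import *
c=cam('wrist')
for t in (175,185,195): print(dish(c,(318,188),.0195,36,t))
for r in rings(c): print(r[:2])
s=cam('scene');f=s['frame'];print(env.get_obs()['time'])
a=np.array(env.get_obs()['qd']);print(abs(a).max())
E
```

```text
(array([ 0.591 , -0.1027]), np.float64(0.035), 30)
(array([ 0.5912, -0.1027]), np.float64(0.0346), 29)
(array([ 0.5888, -0.1017]), np.float64(0.0254), 27)
22.1
0.0032297719313091125
```

```bash
python3 -c "
from rig import env
print(env.hand_in())"
```

```text
the job is handed in; nothing more can be done
None
```

I handed the job in at about 22 s: the red dish in the light-blue box's ring, the brown dish in the dark-blue box's ring and the bottle upright in the middle ring each measured within about 1 mm of centre, the clean dish sits right way up on the red dish within about 2 mm, and I left the beaker alone.

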